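# Hang the long disc smoother on its peg

### The arm

A 6-joint arm with a two-finger parallel gripper is mounted at the origin on a cart in front of the work surface, level with it; the furniture and walls round the work are solid. World frame = base frame: x ahead of the robot, y to its left, z up, the work surface at z = 0. Lengths are in m, angles in rad, forces in N, time in s.
With the tool pointing down it reaches from about 0.275 to 0.725 m from the base axis. Payload 15.9 kg.
Tool frame: the origin (TCP) lies at the very end of the fingers, on their centre line; the grasp point (between the pads) lies 19 mm behind it; z points along the fingers, y is the line along which they close (so a half turn about z gives the same grasp; the last joint's range is limited). The gripper opens to 85 mm and grips with 20 to 120 N. Pads are 22 mm wide; open, the fingers measure 114 mm over their backs; the gripper's body (76 mm by 85 mm) begins 54 mm behind the grasp point. The pads swing forward as they close: fully open they stand 13 mm farther back than shut.
Start: joints at [1.158, 0.213, -0.034, 1.323, 0, 1.571], TCP at [0.201, 0.458, 0.231] pointing down, gripper open.
Joint ranges: [-2.98, 2.98], [-0.74, 1.72], [-1.14, 1.35], [-2.1, 2.04], [-1.57, 1.44], [-3.14, 3.14]. Speed limits (rad/s): [1.89, 1.89, 2.39, 2.57, 3.14, 3.14].

### API

Orientations are given as a unit quaternion [w, x, y, z].
In Python, from cell import r, optics, models gives the robot as it stands. Calls block until the motion is done:
- r.reach(position, orientation): joint-space move of the TCP to a pose.
- r.line_to(position, attitude=None, velocity=0.15, threshold=None): straight line of the TCP; attitude=None keeps the orientation; velocity is the mean speed in m/s. With threshold (N) it stops when the force on the tool has changed by that much, and returns True; else False.
- r.goto_joints(angles): joint-space move.
- r.release() and r.close_gripper(f_grip=None): open the fingers fully, or close them until they stop; f_grip is the grip in N (None keeps the last).
- r.wait(seconds).
- r.inverse_kinematics(position, orientation): joint angles nearest the present ones, or None.
- optics.snapshot(name): name is "side" or "top" or "wrist"; returns a dict with "pixels" (384x512x3 uint8, red, green, blue), "z_map" (384x512 float32, m along the optical axis (not along the pixel's ray), 0 where there is no reading), "vertical_fov" (degrees; the focal length in pixels is half the picture's height over the tangent of half this angle, whatever the lens; pixels are square), "cx", "cy" (the principal point, pixels), "eye" and "orientation" of the camera in the world; the wrist camera has in their place "tool_from_camera" (4x4, takes a point from camera to tool coordinates, whose origin is the TCP and whose axes are the flange's). Camera axes: x right, y up, looking along -z (the intrinsics and any distortion apply to the point x, -y, -z); pixel columns grow to the right and rows downward; lengths in m; the calibration is good to about 2 mm. A picture is of the moment at which its call begins: read the wrist's pose just before it.
A pose or a line that the arm cannot do raises r.PlanningError and nothing moves.
- r.job_done(): hands the job in; it is judged then, once.
Trained networks look in the newest picture that a camera, given by its name, has taken for a name from the list of things; names that differ only in an ending like _2 or _b are one class to them, and where a whole thing is asked for, a point or a joint stands for the part that bears it (a point fixed in the world has none). Each returns a list of dicts, best first, with "score" (0 to 1); they miss things now and then, are a little off and sometimes report something else, mostly with a low value. They report only what shows in the picture. A call takes as long as a camera call. They do not tell look-alikes from the thing itself.
- models.search_frame(camera, target): "centre" ([x, y, z] in m, in the coordinates of the camera as it stood for that picture, good to about 4 mm: the middle of the surface that is visible of it).
- models.mark_of(camera, target): "centre" ([x, y, z] in m, in the coordinates of the camera as it stood for that picture, good to about 4 mm: a listed point, or the origin of a listed thing).
Readings, each from a call of its own:
- r.current_clock(): time.
- r.current_joint_positions(): joint angles.
- r.current_qd(): joint speeds.
- r.current_joint_efforts(): joint torques, N m.
- r.current_ee_pos(): TCP position.
- r.current_orientation(): TCP orientation.
- r.current_contact_force(): force on the tool from outside, world axes, zero at the start.
- r.current_torque(): the same for the moment, N m.
- r.current_finger_gap(): opening from 0.0 (shut) to 1.0 (fully open).
- r.current_grasp_force(): force on a finger pad.
Only numpy, scipy, OpenCV 4.12 (cv2) and the standard library are available. Lean on these libraries where they do the work, as an engineer would, in place of code of your own. Each camera call takes 0.05 s, during which the arm holds its last target. There are 200 camera calls.

### The job

Two disc smoothers (rubber-faced blocks with an upright flat handle) stand on the bench. Take the one with the longer foot and hang it by the eye in its handle on the horizontal peg of the steel stand, so that it hangs freely and still from the peg, upturned peg end in front of it. Leave the short one and the other things on the bench where they are.

Things in the scene. Friction and masses are not known exactly. Their poses are not given: they have to be found in the camera images.
- long_smoother_center (a point): point half-way up the smoother with the LONG foot (0.18 to 0.37 kg), 76 mm above its underside: flat upright aluminium handle 44 mm wide (along y), 10 mm thick (along x), rounded top at 152 mm, on a wooden foot 40 mm in x by 100 mm in y. Axes are the tool's own, z up the handle; same shape either way round. Starts standing on its foot
- long_smoother_eye (a point): centre of the long smoother's hanging eye, 16 mm above point long_smoother_center: a round hole of 28 mm diameter through the 10 mm thick handle along x of this frame. Solid handle above it, from 14 to 60 mm over this point, is the place to grip (across the 10 mm)
- long_smoother: the long smoother as a whole, origin at the centre of the foot's underside, z up the handle, x through the eye
- short_smoother_center (a point): the other smoother, with the SHORT foot: the same tool but its foot is 56 mm long in y; point half-way up, 76 mm above its underside. To be left standing where it is
- stand: fixed steel stand, origin on the bench under the post's axis. Base plate 110 x 100 x 12 mm from 85 mm in front (-x) of the post to 25 mm behind. Round post 12 mm thick, bent at the top into a level round peg 8 mm thick towards the stand's -x (roughly to the robot), axis 170 mm above the bench; between peg and base in front of the post all is free
- peg_mid (a point): point on the peg's axis, 50 mm in front of the post's axis; x along the peg towards the post, z up. The peg is straight from 34 mm behind this point to 35 mm in front (-x), then turns up and ends 48 mm in front, 12 mm above the axis; no other part of the stand is above the peg. A hung eye's centre rests 10 mm below the axis
- specimen_red: red round mounted specimen, 30 mm across, 19 mm high; bystander, origin at underside
- specimen_green: green round mounted specimen, 30 mm across, 19 mm high; bystander, origin at underside
- paste_pot: grey-lidded round paste pot, 69 mm across, 41 mm high; bystander, origin at underside
- spanner: flat open-ended spanner, 27 x 163 x 6 mm, long along its y; bystander, origin at underside
Things that resemble listed ones, but are neither listed nor needed, are in the scene too. What is shaped like the long_smoother but purple is not meant.

How it is judged:
By the outcome, as a careful person would: the job done as asked, in the order asked, and still so for the second after the job is handed in, with the robot touching nothing.
It also fails if it takes over 38 s, if anything falls off the work surface, if the arm or the gripper's body presses on something with over 40 N, if the wrist force passes 120 N, or if a joint passes its speed limit or range.

## Working session

There is one attempt and no reset: what is moved stays moved. The work goes in short steps, each a Python script; the robot and the scene stay as the last script left them, time stands still between calls to the robot, and variables do not carry over. Pictures are saved under pics/ and viewed, at most 10 in all, crops included, and the job is handed in when it is done.

```bash
ls; mkdir -p pics; cat > h.py <<'E'
import numpy as np, cv2
from cell import r, optics, models
from scipy.spatial.transform import Rotation as R
def rot(q): return R.from_quat([q[1],q[2],q[3],q[0]]).as_matrix()
def quat(M):
    q=R.from_matrix(M).as_quat(); return [q[3],q[0],q[1],q[2]]
def snap(n):
    p=np.array(r.current_ee_pos()); o=rot(r.current_orientation())
    s=optics.snapshot(n)
    if n=="wrist":
        T=np.array(s["tool_from_camera"]); s["R"]=o@T[:3,:3]; s["t"]=p+o@T[:3,3]
    else: s["R"]=rot(s["orientation"]); s["t"]=np.array(s["eye"])
    return s
def world(s,c): return s["R"]@np.array(c)+s["t"]
def cloud(s):
    z=s["z_map"]; h,w=z.shape; f=h/2/np.tan(np.radians(s["vertical_fov"])/2)
    v,u=np.mgrid[:h,:w]
    P=np.stack([(u-s["cx"])*z/f,-(v-s["cy"])*z/f,-z],-1)
    W=P@s["R"].T+s["t"]; W[z==0]=np.nan
    return W
E
python3 - <<'E'
from h import *
for n in ["side","top"]:
    s=snap(n); cv2.imwrite(f"pics/{n}0.png",s["pixels"][:,:,::-1])
    print(n,{k:v for k,v in s.items() if k not in("pixels","z_map")})
    for t in ["long_smoother_center","short_smoother_center","long_smoother","peg_mid","stand"]:
        for d in models.mark_of(n,t): print(n,t,round(d["score"],2),world(s,d["centre"]).round(3))
    np.save(f"{n}0.npy",cloud(s))
E
```

```text
pics
side {'vertical_fov': 52.70640563015404, 'cx': 252.70476870214, 'cy': 189.77185247624308, 'eye': array([0.47387215, 0.76297544, 0.75928203]), 'orientation': array([-0.0607482 , -0.03111437,  0.39814695,  0.91477897]), 'R': array([[-0.9906831 ,  0.08636616, -0.10529897],
       [-0.13591853, -0.67557733,  0.72465262],
       [-0.00855213,  0.73221319,  0.68102181]]), 't': array([0.47387215, 0.76297544, 0.75928203])}
side long_smoother_center 0.73 [0.521 0.288 0.079]
side long_smoother_center 0.73 [0.386 0.225 0.074]
side long_smoother_center 0.54 [ 0.614  0.067 -0.001]
side short_smoother_center 0.56 [0.499 0.147 0.076]
side long_smoother 0.8 [ 0.39   0.225 -0.   ]
side long_smoother 0.64 [ 0.52   0.29  -0.001]
side long_smoother 0.41 [ 0.416 -0.137  0.001]
side peg_mid 0.94 [ 0.615 -0.118  0.168]
side stand 0.62 [ 0.661 -0.13  -0.005]
top {'vertical_fov': 53.35615256451261, 'cx': 254.3631883157396, 'cy': 193.30356543372613, 'eye': array([0.40256796, 0.06192245, 0.9789921 ]), 'orientation': array([ 0.70620699,  0.0664309 , -0.05996957, -0.70232633]), 'R': array([[ 0.00628275,  0.98400786, -0.1780142 ],
       [-0.99994319,  0.00464933, -0.00959151],
       [-0.00861048,  0.17806434,  0.98398117]]), 't': array([0.40256796, 0.06192245, 0.9789921 ])}
top long_smoother_center 0.86 [0.39  0.222 0.077]
top long_smoother_center 0.76 [0.521 0.289 0.08 ]
top short_smoother_center 0.95 [0.498 0.148 0.075]
top long_smoother 0.85 [ 0.385  0.217 -0.002]
top long_smoother 0.8 [0.521 0.292 0.002]
top long_smoother 0.37 [ 0.614 -0.116  0.173]
top peg_mid 0.88 [ 0.617 -0.117  0.172]
top stand 0.66 [ 0.664 -0.131  0.   ]
```

View pics/side0.png

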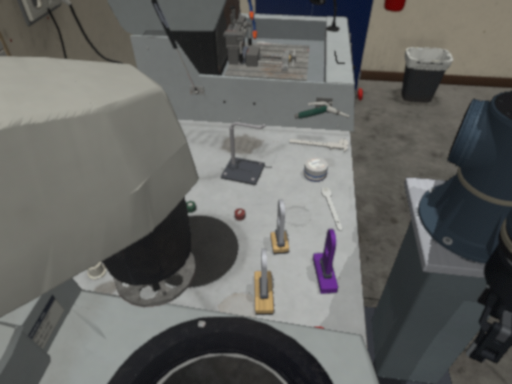

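View pics/top0.png

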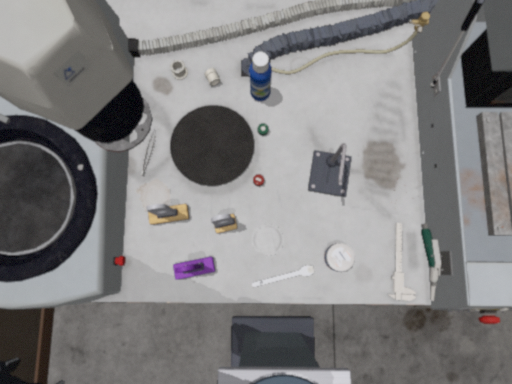

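The side view shows the purple look-alike at (326,265), the long wooden smoother at (264,290), the short one at (280,235) and the stand at (243,160). The top view puts the long smoother at (168,213), which matches the detection at (0.52, 0.29). Next I'll refine the handle and peg axes and check for overhead obstacles.

```bash
python3 - <<'E'
from h import *
def line(P):
    c=P.mean(0); w,V=np.linalg.eigh(np.cov(P.T)); return c,V[:,-1],np.sqrt(w)
for n in ["side","top"]:
    W=np.load(n+"0.npy").reshape(-1,3); W=W[~np.isnan(W[:,0])]
    near=np.hypot(W[:,0]-.52,W[:,1]-.29)<.075
    for a,b,nm in [(.01,.045,"foot"),(.07,.16,"handle")]:
        P=W[near&(W[:,2]>a)&(W[:,2]<b)]; c,v,w=line(P[:,:2]); 
        rc=cv2.minAreaRect((P[:,:2]*1000).astype(np.float32)) if len(P)>3 else 0
        print(n,nm,len(P),c.round(4),np.degrees(np.arctan2(v[1],v[0])).round(1),P[:,2].max().round(3),rc)
    P=W[(abs(W[:,0]-.62)<.06)&(abs(W[:,1]+.12)<.05)&(W[:,2]>.15)&(W[:,2]<.2)]
    c,v,w=line(P[:,:2]); print(n,"peg",len(P),c.round(4),np.degrees(np.arctan2(v[1],v[0])).round(1),P.min(0),P.max(0))
    near=(W[:,2]>.16)&(W[:,0]>.1)&(W[:,0]<.85)&(W[:,1]>-.3)&(W[:,1]<.5)
    H={}
    for p in W[near]: 
        k=(round(p[0]/.1)*.1,round(p[1]/.1)*.1); a=H.get(k,[9,0]);H[k]=[min(a[0],p[2]),max(a[1],p[2])]
    print({(round(k[0],1),round(k[1],1)):[round(float(x),2) for x in v] for k,v in sorted(H.items())})
E
```

```text
side foot 647 [0.5207 0.3045] 100.8 0.045 ((521.8496704101562, 293.4996643066406), (39.965675354003906, 98.75550079345703), 8.75768756866455)
side handle 218 [0.5206 0.3045] 104.0 0.153 ((521.7322998046875, 295.24310302734375), (9.953537940979004, 40.20185470581055), 8.92382526397705)
side peg 121 [ 0.6189 -0.1171] 170.9 [ 0.56783902 -0.12684888  0.15100523] [ 0.66748004 -0.10665643  0.18449598]
{(0.1, -0.1): [0.27, 0.32], (0.1, 0.0): [0.18, 0.32], (0.2, 0.4): [0.24, 0.45], (0.2, 0.5): [0.24, 0.45], (0.6, -0.1): [0.17, 0.18], (0.6, 0.3): [0.17, 0.34], (0.6, 0.4): [0.17, 0.54], (0.6, 0.5): [0.16, 0.46], (0.7, -0.1): [0.16, 0.17], (0.7, 0.3): [0.18, 0.55], (0.7, 0.4): [0.17, 0.57], (0.7, 0.5): [0.16, 0.58], (0.8, 0.3): [0.55, 0.56], (0.8, 0.4): [0.16, 0.58], (0.8, 0.5): [0.16, 0.58]}
top foot 461 [0.5182 0.2818] 106.0 0.044 ((522.5974731445312, 289.9962158203125), (40.86226272583008, 100.05726623535156), 9.149909973144531)
top handle 217 [0.5207 0.2866] 102.3 0.153 ((522.1100463867188, 289.7649230957031), (10.345890998840332, 44.340457916259766), 9.97750473022461)
top peg 163 [ 0.6155 -0.1196] 170.8 [ 0.56652549 -0.13216563  0.15180303] [ 0.66662805 -0.10869642  0.18461917]
{(0.2, 0.4): [0.25, 0.39], (0.2, 0.5): [0.24, 0.37], (0.6, -0.1): [0.17, 0.18], (0.6, 0.3): [0.17, 0.53], (0.6, 0.4): [0.17, 0.54], (0.6, 0.5): [0.16, 0.44], (0.7, -0.1): [0.16, 0.17], (0.7, 0.3): [0.17, 0.55], (0.7, 0.4): [0.17, 0.56], (0.7, 0.5): [0.16, 0.43], (0.8, 0.0): [0.16, 0.18], (0.8, 0.1): [0.16, 0.18], (0.8, 0.3): [0.18, 0.52]}
```

```bash
python3 - <<'E'
from h import *
c=np.array([.522,.29]); a=np.radians(9); ex=np.array([np.cos(a),np.sin(a)]); ey=np.array([-ex[1],ex[0]])
W=np.concatenate([np.load(n+"0.npy").reshape(-1,3) for n in("side","top")]); W=W[~np.isnan(W[:,0])]
W=W[np.hypot(W[:,0]-.522,W[:,1]-.29)<.3]
W=W[~((W[:,0]<.35)&(W[:,1]>.3))]
for z in np.arange(.06,.6,.04):
    P=W[(W[:,2]>=z)&(W[:,2]<z+.04)]; d=(P[:,:2]-c); u=d@ex; v=d@ey
    k=(np.hypot(u,v)>.055)
    o=[round(z,2)]
    for lo,hi in [(-.15,-.05),(-.05,0),(0,.05),(.05,.1),(.1,.2)]:
        m=k&(v>lo)&(v<hi)&(u>0); o.append(round(float(u[m].min()),3) if m.any() else None)
    m=k&(abs(u)<.07)&(v>0); o.append(("v",round(float(v[m].min()),3) if m.any() else None))
    print(o)
q=rot(r.current_orientation()); print(q.round(2), r.current_clock())
E
```

```text
[np.float64(0.06), None, None, None, 0.119, 0.0, ('v', 0.106)]
[np.float64(0.1), None, None, None, 0.131, 0.0, ('v', 0.109)]
[np.float64(0.14), None, 0.151, 0.129, 0.128, 0.0, ('v', 0.127)]
[np.float64(0.18), None, 0.159, 0.13, 0.13, 0.161, ('v', None)]
[np.float64(0.22), None, 0.147, 0.127, 0.126, 0.143, ('v', None)]
[np.float64(0.26), None, 0.147, 0.125, 0.125, 0.142, ('v', None)]
[np.float64(0.3), None, 0.146, 0.125, 0.125, 0.141, ('v', None)]
[np.float64(0.34), None, 0.145, 0.126, 0.126, 0.141, ('v', None)]
[np.float64(0.38), None, 0.137, 0.1, 0.099, 0.126, ('v', None)]
[np.float64(0.42), None, 0.141, 0.103, 0.103, 0.126, ('v', None)]
[np.float64(0.46), None, 0.149, 0.109, 0.107, 0.13, ('v', None)]
[np.float64(0.5), None, 0.154, 0.119, 0.119, 0.142, ('v', None)]
[np.float64(0.54), None, 0.183, 0.136, 0.138, 0.154, ('v', None)]
[np.float64(0.58), None, None, None, None, 0.245, ('v', None)]
[[-0.92  0.4  -0.  ]
 [ 0.4   0.92  0.  ]
 [ 0.    0.   -1.  ]] 0.6
```

```bash
cat >> h.py <<'E'
def down(deg):
    a=np.radians(deg); y=np.array([np.cos(a),np.sin(a),0]); z=np.array([0,0,-1.]); return quat(np.stack([np.cross(y,z),y,z],1))
E
python3 - <<'E'
from h import *
q=down(9)
r.reach([.38,.27,.27],q)
r.reach([.522,.290,.20],q)
r.line_to([.522,.290,.119],velocity=.1)
r.close_gripper(f_grip=60)
print(r.current_finger_gap(),r.current_grasp_force(),r.current_contact_force())
r.line_to([.522,.290,.32],velocity=.15)
print(r.current_joint_positions(),r.current_finger_gap(),r.current_contact_force(),r.current_clock())
q2=down(-9.1)
e=np.array([np.cos(np.radians(-9.1)),np.sin(np.radians(-9.1)),0]); m=np.array([.616,-.118,.170])
r.reach(m-.095*e+[0,0,.15],q2)
r.line_to(m-.095*e+[0,0,.0315],velocity=.12)
print(r.current_joint_positions(),r.current_finger_gap(),r.current_contact_force(),r.current_clock())
ims=[]
for n in ["side","top"]:
    s=snap(n); W=cloud(s); np.save(n+"1.npy",W); ims.append(s["pixels"][:,:,::-1])
    for t in ["long_smoother_eye","peg_mid"]:
        for d in models.mark_of(n,t): print(n,t,round(d["score"],2),world(s,d["centre"]).round(3))
a=cv2.resize(ims[0][90:230,180:320],(400,400),interpolation=2);b=cv2.resize(ims[1][120:260,270:410],(400,400),interpolation=2)
cv2.imwrite("pics/pre.png",np.hstack([a,b]))
print((m-.095*e).round(3))
E
```

```text
0.10377619139863854 59.16723847389221 [ 1.16003527 -0.18158952  1.93643614]
[ 5.07093260e-01  4.46324080e-01  5.14125699e-01  1.63964016e+00
 -1.69389776e-05  1.92080352e+00] 0.10612499716815477 [-0.21896398 -0.03188375 -3.13711232] 5.4333
[-1.94571158e-01  2.85753611e-01 -1.28542555e-02  1.27112155e+00
 -2.04972449e-05  1.53492149e+00] 0.10869476436838964 [-0.15529534  0.61169651 -2.90318106] 8.025
side long_smoother_eye 0.92 [0.385 0.223 0.095]
side long_smoother_eye 0.88 [ 0.523 -0.106  0.173]
side long_smoother_eye 0.35 [0.369 0.004 0.002]
side long_smoother_eye 0.24 [ 0.616 -0.12   0.166]
side peg_mid 0.69 [ 0.615 -0.121  0.168]
top long_smoother_eye 0.95 [0.386 0.226 0.091]
top long_smoother_eye 0.71 [ 0.523 -0.103  0.176]
top long_smoother_eye 0.39 [ 0.521 -0.099  0.083]
top peg_mid 0.81 [ 0.617 -0.115  0.172]
[ 0.522 -0.103  0.17 ]
```

View pics/pre.png

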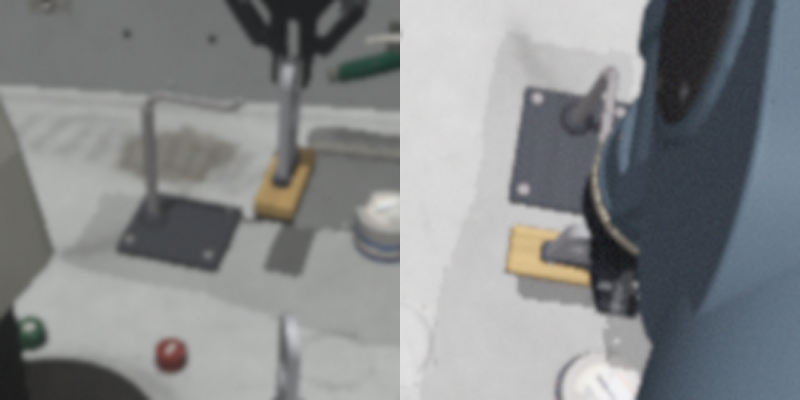

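The smoother is held upright. Left crop: its eye at (290,130) is level with the peg tip at (240,103). The measured eye is within 2 mm of the insertion line. Next I'll insert it.

```bash
python3 - <<'E'
from h import *
e=np.array([np.cos(np.radians(-9.1)),np.sin(np.radians(-9.1)),0]); m=np.array([.616,-.118,.170])
hit=r.line_to(m+[0,0,.0315],velocity=.06,threshold=4)
print("ins",hit,r.current_ee_pos(),r.current_contact_force())
if not hit:
    hit=r.line_to(m+[0,0,.010],velocity=.03,threshold=2)
    print("low",hit,r.current_ee_pos(),r.current_contact_force())
ims=[]
for n in ["side","wrist"]:
    s=snap(n); ims.append(s["pixels"][:,:,::-1])
    if n=="side":
      for d in models.mark_of(n,"long_smoother_eye"): print(round(d["score"],2),world(s,d["centre"]).round(3))
a=cv2.resize(ims[0][90:230,180:320],(400,400),interpolation=2);b=cv2.resize(ims[1],(400,300))
b=np.vstack([b,np.zeros((100,400,3),np.uint8)])
cv2.imwrite("pics/ins.png",np.hstack([a,b])); print(r.current_clock())
E
```

```text
ins False [ 0.61581111 -0.11797991  0.20164605] [ 0.15096024 -0.00808804 -3.35816247]
low True [ 0.61599214 -0.11810843  0.18682698] [-1.34796149 -0.54888571  8.41586153]
0.75 [ 0.614 -0.119  0.158]
0.61 [0.387 0.219 0.095]
10.7333
```

View pics/ins.png

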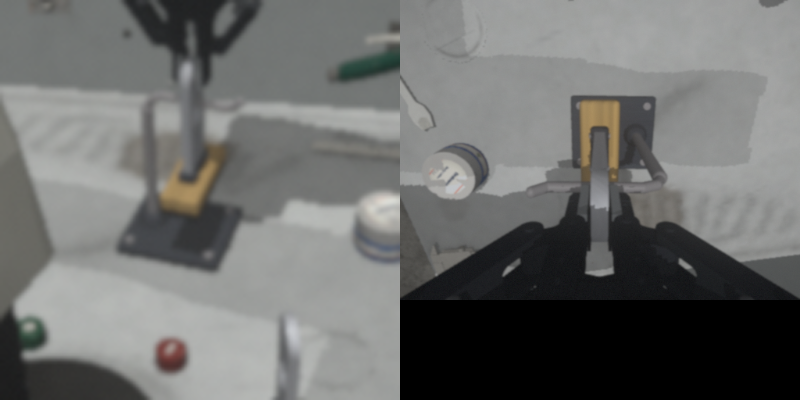

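The eye is threaded on the peg. The left crop shows the handle on the peg at (190,100) with the upturned end in front at (235,103). Contact came with the eye 10 mm below the axis, as expected. Now I'll release and retreat straight up.

```bash
python3 - <<'E'
from h import *
p=np.array(r.current_ee_pos())
r.line_to(p+[0,0,.0007],velocity=.01)
r.release()
r.line_to(p+[0,0,.12],velocity=.08)
r.reach([.45,-.09,.33],down(-9.1))
r.wait(2)
ims=[]
for i in range(2):
    s=snap("side"); ims.append(s["pixels"][:,:,::-1][90:230,180:320])
    for d in models.mark_of("side","long_smoother_eye"): print(round(d["score"],2),world(s,d["centre"]).round(3))
    r.wait(.4)
print(np.abs(ims[0].astype(float)-ims[1]).mean(),r.current_clock())
cv2.imwrite("pics/end.png",np.hstack([cv2.resize(x,(400,400),interpolation=2) for x in ims]))
E
```

```text
0.76 [ 0.614 -0.121  0.157]
0.66 [0.385 0.223 0.093]
0.69 [ 0.615 -0.123  0.158]
0.56 [0.387 0.225 0.096]
0.3877040816326531 17.1083
```

View pics/end.png

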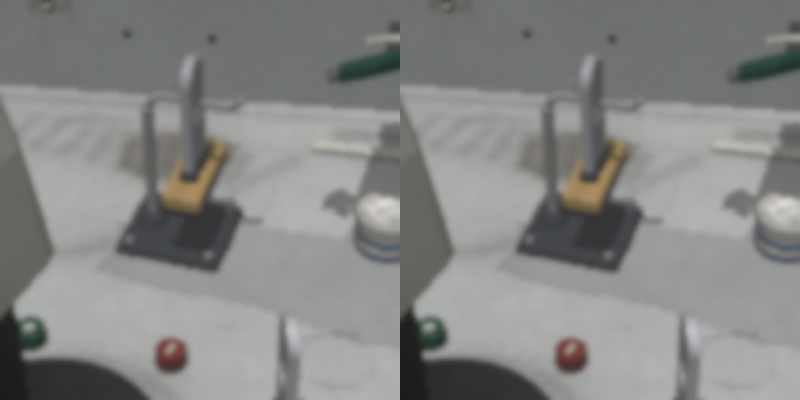

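The smoother hangs from the peg at about (193,105), and it looks the same in both frames taken 0.4 s apart. The upturned end is in front and the robot is clear.

```bash
python3 -c "
from h import *
r.wait(4); print(r.current_clock()); print(r.job_done())"
```

```text
21.1083
the job is handed in; nothing more can be done
None
```

The long-footed smoother hangs still by its eye on the peg, upturned end in front; I handed the job in at about 21 s with the robot clear, and the other things weren't touched.

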